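Shut the spares hopper's gate on the pit bench

ROBOT

A 6-joint arm with a two-finger parallel gripper is mounted at the origin on the work surface. World frame = base frame: x ahead of the robot, y to its left, z up, the work surface at z = 0. Lengths are in m, angles in rad, forces in N, time in s.
With the tool pointing down it reaches from about 0.425 to 1.125 m from the base axis. Payload 14.9 kg.
Tool frame: the origin (TCP) lies on the centre line of the jaws, within the pads' length; the fingertips stand 14 mm ahead of it and the grasp point (between the pads) lies 5 mm behind it; z points along the fingers, y is the direction in which the jaws open and shut (so a half turn about z gives the same grasp; the last joint's range is limited). The gripper opens to 91 mm and grips with 3 to 60 N. Pads are 32 mm wide; open, the fingers measure 118 mm over their backs; the gripper's body (76 mm by 178 mm) begins 60 mm behind the grasp point.
Start: joints at [1.249, 0.379, 1.734, -0, 1.028, -0.033], TCP at [0.199, 0.671, 0.228] pointing down, gripper open.
Joint ranges: [-2.77, 2.77], [-0.74, 2.19], [0, 2.66], [-1.06, 4.2], [0.31, 2.87], [-3.08, 3.08]. Speed limits (rad/s): [1.89, 1.89, 2.39, 3.14, 3.14, 3.14].

INTERFACE

Orientations are given as a unit quaternion [w, x, y, z].
In Python, from rig import robot, grab_frame, job gives the robot as it stands.
- The arm moves only by the tool arm_command, never from a script. Its arguments are lists of equal length, an entry for each row: "xyz": the shift along the tool's x, y, z in units of 40 mm (1.0 is 40 mm), a list of three; "turn": the turn about the tool's z in units of 5 degrees (1.0 is 5 degrees); "claw": the closure, from -1 (fully open) to 1 (shut), so that 0 is half open. In form: {"xyz": [[dx, dy, dz], ...], "turn": [turn, ...], "claw": [claw, ...]}. A call has 1 to 20 rows; each row is the pose to reach, as a shift and turn from the pose measured when the call began, along the tool's axes at that moment; what a row does not reach only later rows make up. A row lasts 1/12 s, in which the tool goes at most 41.7 mm and 7.16 degrees, less where a joint would pass 70% of its speed; a pose out of reach is approached as far as the arm can. A call with a gripper value outside its range is refused whole. The fingers move at their own pace and stop on an object; "grip_force" is the grip in N (left out, the last holds). Time passes only in rows, so rows that repeat a pose let the fingers close. It gives the time, the measured TCP pose, the force and the opening at its end, in the units of the state.
- robot.read_state(): the state, without advancing time (a new reading comes with each control period).
- grab_frame(name): name is "scene" or "top"; returns a dict with "img" (480x640x3 uint8, blue, green, red), "fov_y" (degrees; the focal length in pixels is half the picture's height over the tangent of half this angle, whatever the lens; pixels are square), "cx", "cy" (the principal point, pixels), "k1" (the pictures are not rectified: a ray, as slopes to the right and down, at radius r is drawn at 1 + k1 r^2 times it, then the intrinsics apply), "camera_from_world" (4x4, takes a point from world to camera coordinates). Camera axes: x right, y down, z forward; pixel columns grow to the right and rows downward; lengths in m; the calibration is good to about 2 mm. A picture is of the moment at which its call begins. There is no depth.
- job.close_job(): hands the job in, once; it reports no verdict.
The state is a dict: "time": time; "joints": joint angles; "qvel": joint speeds; "joint_torque": joint torques, N m; "ee_pos": TCP position; "tcp_rot": TCP orientation; "contact_force": force on the tool from outside, world axes, zero at the start; "torque": the same for the moment, N m; "opening": finger opening in m.
Only numpy, scipy, OpenCV 4.12 (cv2) and the standard library are available. Lean on these libraries where they do the work, as an engineer would, in place of code of your own. Each camera call takes 0.05 s, during which the arm holds its last target. There are 200 camera calls.

TASK

Two spares dispensers stand on the race-car pit bench with their slide gates pulled open. Push the gate of the dispenser with the square hopper fully shut, until its spring catch snaps in behind the pin, and leave the gate of the round hopper as it is.

Things in the scene. Friction and masses are not known exactly. Their poses are not given: they have to be found in the camera images.
- square_tab (a point): Push tab of the gate to shut: upright steel plate, 6 (x) x 64 (y) x 55 mm (z), at the robot-side end of the gate under the SQUARE white hopper. Origin: its centre, 89.5 mm above the bench; moves with the gate. x: level, the way the gate slides shut (away from the robot); z up. Robot side of the tab is free above the 71 mm high rails. Hopper, 149 mm high, begins 87 mm past the tab when shut.
- square_gate (a joint): How far that gate is open, m: 0 = fully shut at a hard stop; starts 0.045 to 0.080. Stays where left. Pushing takes about 5 N of friction, rising to about 8 N between 30 and 4 mm as its pin presses the catch aside; at about 4 mm the catch snaps behind the pin and holds the gate within 0 to 5 mm.
- square_catch (a joint): Brass spring catch of that gate, on the guide 42 to 84 mm to the tab's +y side, below 90 mm height: how far it is pressed aside, m. 0 = at rest; the passing pin presses it about 0.008 aside, then it springs back to 0 behind the pin. It need not be touched.
- round_tab (a point): The same kind of tab (same size, height, axes; origin at its centre) on the gate of the other dispenser, which has a ROUND white hopper 120 mm across. To be left alone. The dispensers are fixed side by side, either may be the left one; no loose object lies within 100 mm of either tab.

How it is judged:
By the outcome, as a careful person would: the job done as asked, in the order asked, and still so for the second after the job is handed in, with the robot touching nothing.
It also fails if it takes over 32 s, if anything falls off the work surface, if the arm or the gripper's body presses on something with over 40 N, if the wrist force passes 120 N, or if a joint passes its speed limit or range.

## Working session

There is one attempt and no reset: what is moved stays moved. The work goes in short steps, Python scripts to look and compute and a tool call to move; the robot and the scene stay as the last step left them, time stands still between calls to the robot, and variables do not carry over. Pictures are saved under pics/ and viewed, on a budget of 10 in all, crops included, one or two more only if the job needs it, and the job is handed in when it is done.

Besides the shell and the picture viewer there is one more tool, called after "Request:" as name(argument=value, ...), one argument or row to a line, values as JSON. arm_command: Moves the arm, as the interface text tells. Its arguments: {"type":"object","properties":{"xyz":{"type":"array","items":{"type":"array","items":{"type":"number"}}},"turn":{"type":"array","items":{"type":"number"}},"claw":{"type":"array","items":{"type":"number"}},"grip_force":{"type":"number"}},"required":["xyz","turn","claw"]}

```bash
mkdir -p pics; cat > h.py <<'E'
import numpy as np, cv2
from rig import robot, grab_frame, job
def cam(f):
    h=f["img"].shape[0]; fl=h/2/np.tan(np.radians(f["fov_y"])/2); return fl
def ray(f,u,v):
    fl=cam(f); d=np.array([(u-f["cx"])/fl,(v-f["cy"])/fl]); s=d.copy()
    for _ in range(30): s=d/(1+f["k1"]*(s@s))
    T=np.array(f["camera_from_world"]); R=T[:3,:3]
    return -R.T@T[:3,3], R.T@np.array([s[0],s[1],1])
def at_z(f,u,v,z):
    o,d=ray(f,u,v); return o+d*(z-o[2])/d[2]
def proj(f,p):
    T=np.array(f["camera_from_world"]); c=T[:3,:3]@p+T[:3,3]; s=c[:2]/c[2]; s=s*(1+f["k1"]*(s@s)); return s*cam(f)+[f["cx"],f["cy"]]
E
python3 - <<'E'
from h import *
for n in("scene","top"):
    f=grab_frame(n); cv2.imwrite(f"pics/{n}0.png",f["img"]); print(n,f["fov_y"],f["k1"],ray(f,320,240))
print(robot.read_state())
E
```

```text
scene 49.96551117657482 -0.06756397363878894 (array([0.96471511, 0.17384559, 0.69681348]), array([-0.4560459 , -0.25473745, -0.85282081]))
top 44.684959129164724 -0.04569543164333397 (array([0.51204903, 0.0125845 , 0.98142453]), array([ 0.13315356, -0.01736608, -0.9911058 ]))
{'time': 0.1, 'joints': array([ 1.24874080e+00,  3.79365866e-01,  1.73470888e+00,  1.81034663e-05,
        1.02852545e+00, -3.32829566e-02]), 'qvel': array([-0.00127383, -0.00138447, -0.0027539 ,  0.00074604, -0.00195308,
        0.00082343]), 'joint_torque': array([-1.82486103e-03, -7.65052485e+01, -4.35288048e+01,  6.51720492e-02,
        3.98851885e-02, -3.35266475e-05]), 'ee_pos': array([0.19922506, 0.67069436, 0.22735372]), 'tcp_rot': array([-9.66631476e-05,  1.43889736e-01,  9.89593598e-01, -4.94470305e-04]), 'contact_force': array([-0.006669  , -0.15208571, -0.25603215]), 'torque': array([-0.01729784,  0.04377393, -0.03344053]), 'opening': 0.09135624737878}
```

View pics/scene0.png

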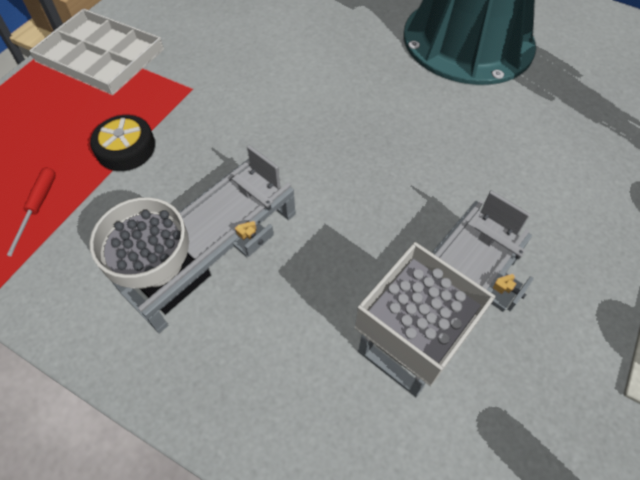

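View pics/top0.png

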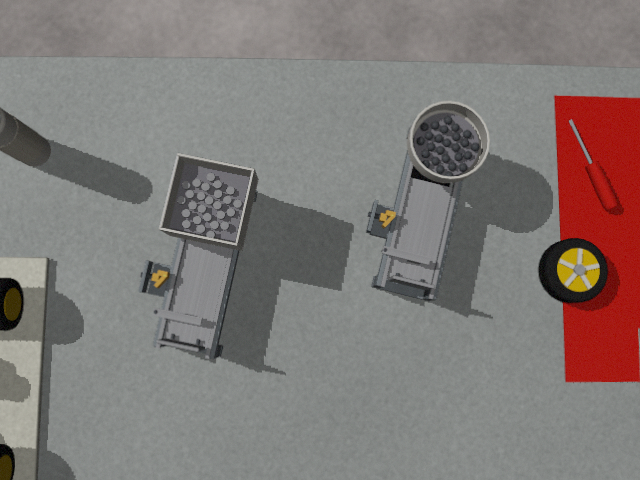

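The square hopper is on the robot's left (top view, about (210,200)). Its tab shows at about (505,213) in the scene view and (182,320–345) in the top view. I'll enlarge both.

```bash
python3 - <<'E'
import cv2,numpy as np
a=cv2.imread("pics/scene0.png")[170:320,400:550]; b=cv2.imread("pics/top0.png")[230:380,120:270]
r=lambda i:cv2.resize(i,(400,400),interpolation=cv2.INTER_CUBIC)
cv2.imwrite("pics/crop.png",np.hstack([r(a),r(b)]))
E
```

```text
(no output)
```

View pics/crop.png

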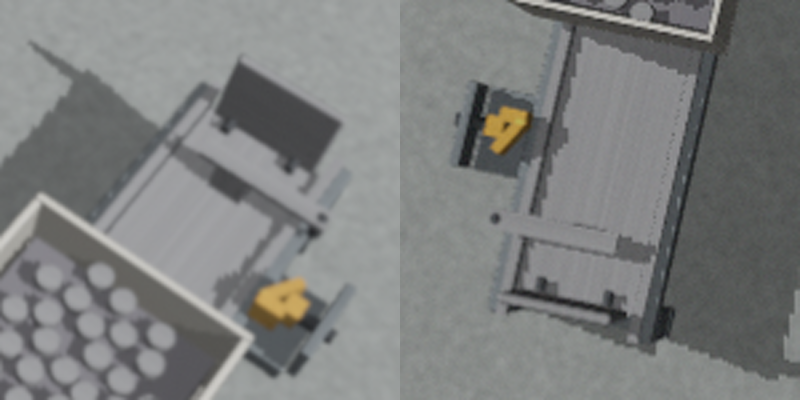

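In the scene crop, the tab's upper corners are at full-image (490,192.5) and (528,217). In the top crop, the tab's upper edge runs from about (158,341.5) to (203,349). The bar ahead of the tab carries the pin, at about (155,312).

```bash
python3 - <<'E'
from h import *
s=grab_frame("scene");t=grab_frame("top")
S=[at_z(s,*p,.117) for p in((490,192.5),(528.2,217))]
T=[at_z(t,*p,.117) for p in((203.6,349),(157.5,341.4))]
for P in(S,T): print(P, np.linalg.norm(P[0]-P[1]))
print("hopper corners z.149",[at_z(t,*p,.149) for p in((162,230),(239,244),(178,155),(256,170))])
print("rails .071",[at_z(t,*p,.071) for p in((157,345),(187,238),(213,355),(238,247))])
print("round tab",[at_z(t,*p,.117) for p in((388,280),(432,292))])
E
```

```text
[array([0.46865914, 0.17190395, 0.117     ]), array([0.48257784, 0.23236001, 0.117     ])] 0.06203760796758124
[array([0.46566575, 0.16597894, 0.117     ]), array([0.47588646, 0.23374143, 0.117     ])] 0.06852895078977879
hopper corners z.149 [array([0.6357792 , 0.22535658, 0.149     ]), array([0.61674892, 0.11413508, 0.149     ]), array([0.74681789, 0.20669237, 0.149     ]), array([0.72572029, 0.09222453, 0.149     ])]
rails .071 [array([0.46846252, 0.24607765, 0.071     ]), array([0.63512388, 0.20549543, 0.071     ]), array([0.45422767, 0.15944123, 0.071     ]), array([0.621802  , 0.12509712, 0.071     ])]
round tab [array([ 0.56939819, -0.10420204,  0.117     ]), array([ 0.55216014, -0.16983978,  0.117     ])]
```

Tab centre is about (0.473, 0.201), the slide heads about -11°, and the gate is open about 67 mm. I'll go above and behind the tab with the claw shut, turned to the slide direction.

Request:
arm_command(
  xyz=[
    [-0.4,-0.4,0],
    [-0.9,-0.9,0],
    [-1.4,-1.5,0],
    [-1.9,-2.0,0],
    [-2.4,-2.5,0],
    [-2.9,-3.1,0],
    [-3.4,-3.6,0],
    [-3.9,-4.1,0],
    [-4.4,-4.7,0],
    [-4.9,-5.2,0],
    [-5.4,-5.7,0],
    [-5.9,-6.3,0],
    [-6.4,-6.8,0],
    [-6.9,-7.3,0],
    [-7.4,-7.8,0],
    [-7.9,-8.4,0],
    [-8.4,-8.9,0],
    [-8.7,-9.2,0],
    [-8.9,-9.4,0],
    [-8.9,-9.4,0],
  ],
  turn=[0,-0.1,-0.2,-0.3,-0.4,-0.5,-0.6,-0.7,-0.8,-0.9,-1,-1.1,-1.1,-1.1,-1.1,-1.1,-1.1,-1.1,-1.1,-1.1],
  claw=[1,1,1,1,1,1,1,1,1,1,1,1,1,1,1,1,1,1,1,1],
  grip_force=20,
)

```text
time: 1.87
ee_pos: [0.4341, 0.2078, 0.2278]
tcp_rot: [-0.0, 0.097, 0.995, -0.0]
contact_force: [0.3, -0.1, -0.6]
opening: 0.0009
```

```bash
python3 - <<'E'
from h import *
s=grab_frame("scene");t=grab_frame("top")
S=robot.read_state();print(S["time"],S["ee_pos"],S["tcp_rot"],S["opening"])
r=lambda i:cv2.resize(i,(400,400),interpolation=cv2.INTER_CUBIC)
cv2.imwrite("pics/c1.png",np.hstack([r(s["img"][100:300,400:600]),r(t["img"][220:420,90:290])]))
E
```

```text
1.9667 [0.43336427 0.20921242 0.22776505] [-1.49678158e-04  9.66168535e-02  9.95321604e-01 -2.56369804e-04] 0.00019483645853673624
```

View pics/c1.png

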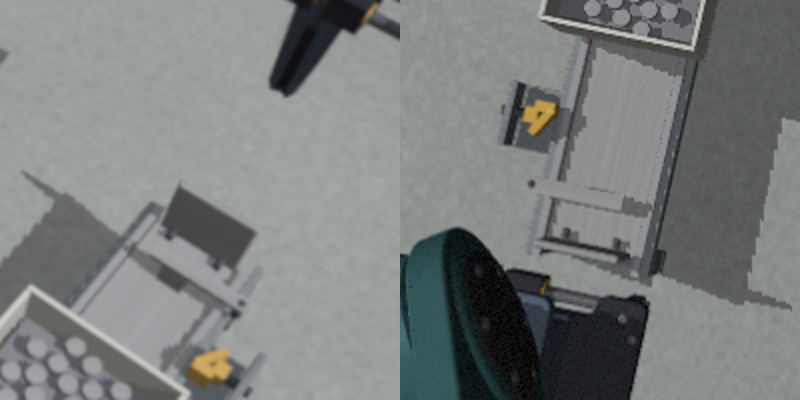

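The shut fingers stand behind the tab, aligned to the slide, with about 20 mm clearance. Descending.

Request:
arm_command(
  xyz=[
    [0,0,0.4],
    [0,0,0.9],
    [0,0,1.4],
    [0,0,1.9],
    [0,0,2.4],
    [0,0,2.8],
    [0,0,3.1],
    [0,0,3.25],
    [0,0,3.25],
    [0,0,3.25],
  ],
  turn=[0,0,0,0,0,0,0,0,0,0],
  claw=[1,1,1,1,1,1,1,1,1,1],
)

```text
time: 2.8
ee_pos: [0.4332, 0.2097, 0.098]
tcp_rot: [-0.0, 0.096, 0.995, -0.0]
contact_force: [-0.4, 0.1, 0.9]
opening: 0.0001
```

```bash
python3 - <<'E'
from h import *
s=grab_frame("scene");t=grab_frame("top")
S=robot.read_state();print(S["time"],S["ee_pos"],S["contact_force"])
r=lambda i:cv2.resize(i,(400,400),interpolation=cv2.INTER_CUBIC)
cv2.imwrite("pics/c2.png",np.hstack([r(s["img"][130:280,420:570]),r(t["img"][220:420,90:290])]))
E
```

```text
2.9 [0.43369371 0.20963426 0.09851686] [-0.3074529   0.09130733  0.56089737]
```

View pics/c2.png

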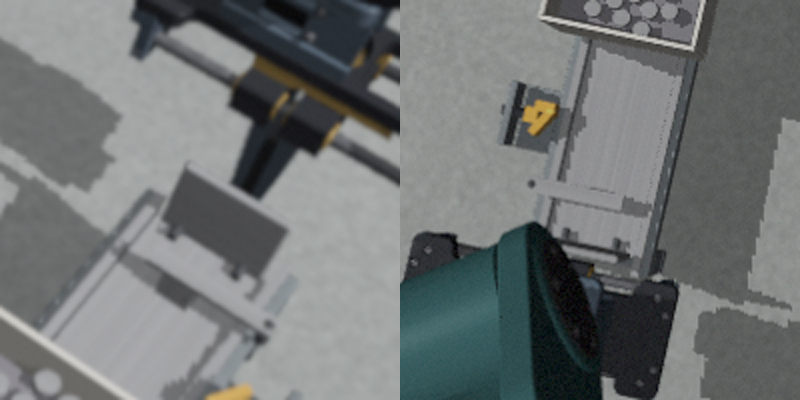

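The fingers are right behind the tab, with no contact. I'll start pushing along tool -x.

Request:
arm_command(
  xyz=[
    [-0.07,0,0],
    [-0.14,0,0],
    [-0.21,0,0],
    [-0.28,0,0],
    [-0.35,0,0],
    [-0.42,0,0],
    [-0.49,0,0],
    [-0.56,0,0],
    [-0.63,0,0],
    [-0.7,0,0],
    [-0.77,0,0],
    [-0.84,0,0],
    [-0.91,0,0],
    [-0.98,0,0],
    [-1.05,0,0],
    [-1.12,0,0],
    [-1.19,0,0],
    [-1.26,0,0],
    [-1.33,0,0],
    [-1.4,0,0],
  ],
  turn=[0,0,0,0,0,0,0,0,0,0,0,0,0,0,0,0,0,0,0,0],
  claw=[1,1,1,1,1,1,1,1,1,1,1,1,1,1,1,1,1,1,1,1],
)

```text
time: 4.57
ee_pos: [0.4888, 0.1987, 0.0985]
tcp_rot: [0.0, 0.096, 0.995, -0.0]
contact_force: [-4.3, -0.4, 0.6]
opening: 0.0001
```

```bash
python3 - <<'E'
from h import *
s=grab_frame("scene");t=grab_frame("top")
S=robot.read_state();print(S["time"],S["ee_pos"],S["contact_force"],S["torque"])
r=lambda i:cv2.resize(i,(400,400),interpolation=cv2.INTER_CUBIC)
cv2.imwrite("pics/c3.png",np.hstack([r(s["img"][170:320,400:550]),r(t["img"][220:420,90:290])]))
E
```

```text
4.6667 [0.48919783 0.19879337 0.09853022] [-0.80234383  0.29825409  0.44944842] [-0.0626361   0.25242401 -0.04456851]
```

View pics/c3.png

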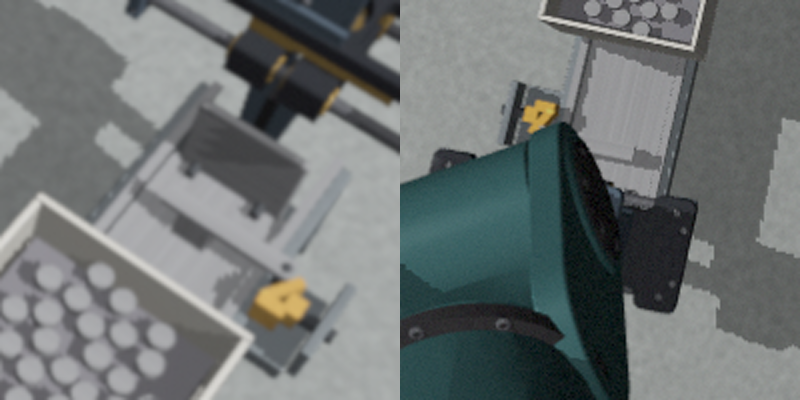

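The gate moves with the fingers under about 4 N, and the tab is still square to the slide. Continuing in smaller steps.

Request:
arm_command(
  xyz=[
    [-0.06,0,0],
    [-0.12,0,0],
    [-0.18,0,0],
    [-0.24,0,0],
    [-0.3,0,0],
    [-0.36,0,0],
    [-0.42,0,0],
    [-0.48,0,0],
    [-0.54,0,0],
    [-0.6,0,0],
  ],
  turn=[0,0,0,0,0,0,0,0,0,0],
  claw=[1,1,1,1,1,1,1,1,1,1],
)

```text
time: 5.5
ee_pos: [0.5125, 0.1942, 0.0985]
tcp_rot: [0.0, 0.096, 0.995, -0.0]
contact_force: [-7.7, 0.2, 2.6]
opening: 0.0004
```

```bash
python3 - <<'E'
from h import *
s=grab_frame("scene")
S=robot.read_state();print(S["time"],S["ee_pos"],S["contact_force"])
A=[at_z(s,*p,.117) for p in((476.9,209.4),(513.6,231.9))];print("tab after push 1",sum(A)/2, "start .4756 .2021")
cv2.imwrite("pics/c4.png",cv2.resize(s["img"][180:330,380:580],(800,600),interpolation=cv2.INTER_CUBIC))
E
```

```text
5.55 [0.51295916 0.19408708 0.09853365] [-4.68153382 -1.65919259 -0.05316407]
tab after push 1 [0.5109089  0.19377615 0.117     ] start .4756 .2021
```

View pics/c4.png

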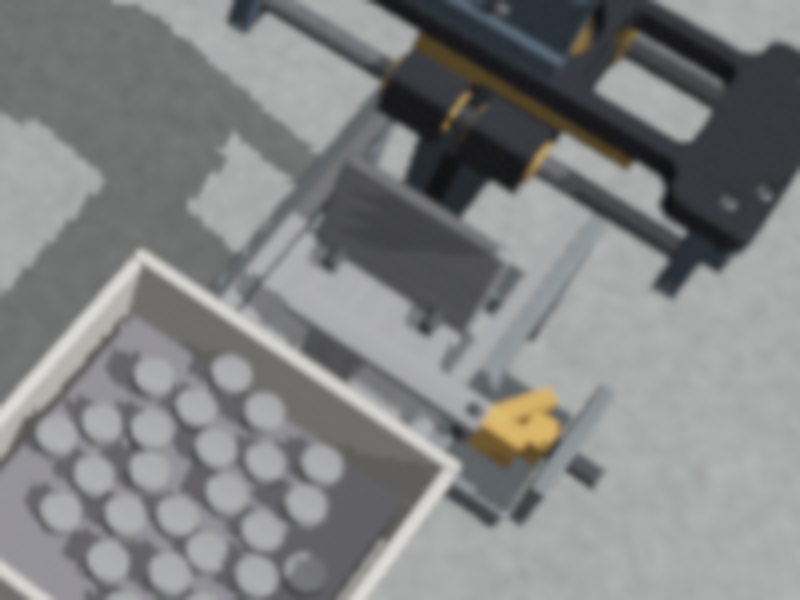

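The pin is riding on the catch (8 N). The tab has travelled about 60 mm, so I'm going on with 1 mm steps.

Request:
arm_command(
  xyz=[
    [-0.03,0,0],
    [-0.06,0,0],
    [-0.09,0,0],
    [-0.12,0,0],
    [-0.15,0,0],
    [-0.18,0,0],
  ],
  turn=[0,0,0,0,0,0],
  claw=[1,1,1,1,1,1],
)

```text
time: 6.05
ee_pos: [0.5201, 0.1927, 0.0986]
tcp_rot: [0.0, 0.096, 0.995, -0.0]
contact_force: [-4.7, 0.2, 0.7]
opening: 0.0004
```

Request:
arm_command(
  xyz=[
    [-0.03,0,0],
    [-0.06,0,0],
    [-0.09,0,0],
    [-0.12,0,0],
  ],
  turn=[0,0,0,0],
  claw=[1,1,1,1],
)

```text
time: 6.38
ee_pos: [0.5217, 0.1922, 0.0985]
tcp_rot: [-0.003, 0.097, 0.995, -0.0]
contact_force: [-41.6, 13.1, 34.7]
opening: 0.0003
```

```bash
python3 - <<'E'
from h import *
s=grab_frame("scene")
S=robot.read_state();print(S["time"],S["ee_pos"],S["contact_force"])
cv2.imwrite("pics/c5.png",cv2.resize(s["img"][200:320,400:560],(800,600),interpolation=cv2.INTER_CUBIC))
E
```

```text
6.4333 [0.52163042 0.19226655 0.09850904] [-31.99037603  10.93124317  25.15134421]
```

View pics/c5.png

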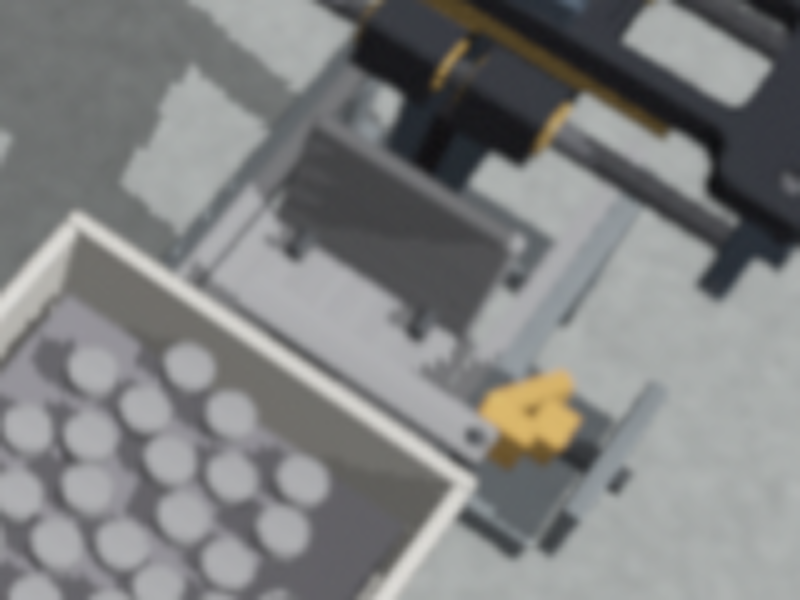

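The force jumped to about 42 N after dropping from 8 N to 5 N. That fits the catch snapping and then the gate meeting its hard stop. The pin (475,436) is past the catch nose. Backing off straight and then up.

Request:
arm_command(
  xyz=[
    [0.1,0,0],
    [0.3,0,0],
    [0.6,0,0],
    [0.9,0,0],
    [1.2,0,0],
    [1.5,0,0],
    [1.6,0,0],
    [1.6,0,-0.4],
    [1.6,0,-0.9],
    [1.6,0,-1.5],
    [1.6,0,-2.1],
    [1.6,0,-2.7],
    [1.6,0,-3.2],
    [1.6,0,-3.3],
    [1.6,0,-3.3],
  ],
  turn=[0,0,0,0,0,0,0,0,0,0,0,0,0,0,0],
  claw=[1,1,1,1,1,1,1,1,1,1,1,1,1,1,1],
)

```text
time: 7.68
ee_pos: [0.4602, 0.2049, 0.2321]
tcp_rot: [-0.002, 0.097, 0.995, 0.0]
contact_force: [-0.5, 0.4, -0.6]
opening: 0.0001
```

```bash
python3 - <<'E'
from h import *
s=grab_frame("scene");t=grab_frame("top")
S=robot.read_state();print(S["time"],S["ee_pos"],S["contact_force"])
r=lambda i:cv2.resize(i,(400,400),interpolation=cv2.INTER_CUBIC)
cv2.imwrite("pics/c6.png",np.hstack([r(s["img"][200:300,430:530]),r(t["img"][230:330,120:220])]))
a=cv2.imread("pics/scene0.png");d=cv2.absdiff(a,s["img"])[120:310,80:310]
print("round diff mean,max",d.mean(),d.max())
E
```

```text
7.7833 [0.45921576 0.20448826 0.23002497] [-1.26250945 -0.46883242 -0.09754166]
round diff mean,max 1.4645003813882533 5
```

View pics/c6.png

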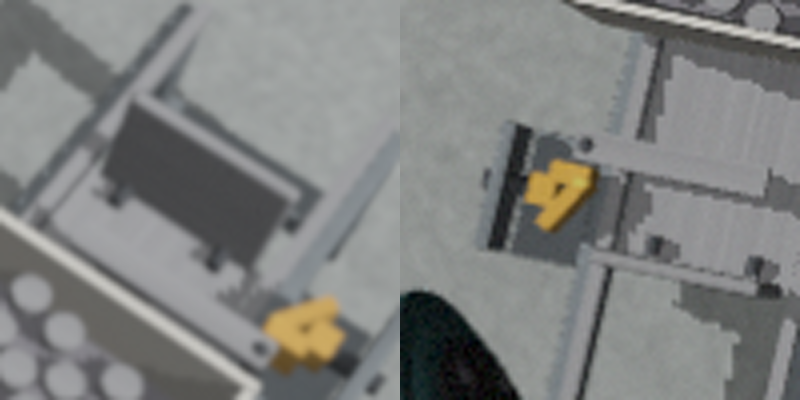

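The pin now lies past the catch, and the catch is back at its rest position ((160,279) in the top view, as at the start). The robot is clear, and the round dispenser's pixels haven't changed. Handing in.

```bash
python3 -c "
from h import *
job.close_job()"
```

```text
the job is handed in; nothing more can be done
```

The gate of the square-hopper dispenser is shut and its spring catch has snapped in behind the pin. I pushed its tab with the closed fingers. The job was handed in at about 7.8 s.

- **Push:** The force rose to about 8 N on the catch and fell to about 5 N, as expected when it snaps. It then jumped to about 42 N along the push and 55 N in total at the hard stop. That is below the 120 N wrist limit, and only the fingers were pressing.
- **Catch:** After I backed off and raised the arm, the pictures showed the pin past the catch nose. The catch was back at its starting pixel position.
- **Round hopper:** Its part of the scene picture was unchanged from the start, with a largest pixel difference of 5.
- **Robot:** The gripper ended clear of everything at about 0.23 m height, with a force reading near zero.

No check failed. I did not measure the remaining gate opening in millimetres. That it is fully shut rests on the force jump at the stop and the last pictures.

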